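# Weigh the canister on the beam scale

### The arm

A 6-joint arm with a two-finger parallel gripper is mounted at the origin on a cart in front of the work surface, level with it; the furniture and walls round the work are solid. World frame = base frame: x ahead of the robot, y to its left, z up, the work surface at z = 0. Lengths are in m, angles in rad, forces in N, time in s.
With the tool pointing down it reaches from about 0.25 to 0.725 m from the base axis. Payload 4 kg.
Tool frame: the origin (TCP) lies at the very end of the fingers, on their centre line; the grasp point (between the pads) lies 19 mm behind it; z points along the fingers, y is the line along which they close (so a half turn about z gives the same grasp; the last joint's range is limited). The gripper opens to 85 mm and grips with 20 to 120 N. Pads are 22 mm wide; open, the fingers measure 114 mm over their backs; the gripper's body (76 mm by 85 mm) begins 54 mm behind the grasp point. The pads swing forward as they close: fully open they stand 13 mm farther back than shut.
Start: joints at [-1.272, 0.241, 0.005, 1.335, 0, 1.571], TCP at [0.147, -0.478, 0.231] pointing down, gripper open.
Joint ranges: [-2.72, 2.72], [-1.05, 1.87], [-1.09, 1.28], [-1.99, 2.15], [-1.42, 1.44], [-3.14, 3.14]. Speed limits (rad/s): [2.79, 2.79, 3.14, 3.14, 3.14, 3.14].

### API

Orientations are given as a unit quaternion [x, y, z, w].
In Python, from workcell import bot gives the robot as it stands.
- The arm moves only by the tool carry_out, never from a script. Its argument "increments" is one flat list of numbers, 5 for each row, row after row: the finger opening in cm, from 0 to 8.54, then the shift along the tool's x, y, z in cm, then the turn about the tool's z in rad. A call has exactly 5 rows; each row shifts and turns the commanded pose from where the row before left it, along the tool's axes as they then stand; what a row does not reach is not made up. A row lasts 1/8 s, in which the tool goes at most 62.5 mm and 10.7 degrees, less where a joint would pass 70% of its speed; a pose out of reach is approached as far as the arm can. A call with a gripper value outside its range is refused whole. The fingers move at their own pace and stop on an object; the grip force is fixed at half the most. Time passes only in rows, so rows that do not move let the fingers close, or fill a call up. It gives the time, the measured TCP pose, the force, the opening and the grip force at its end, in the units of the state.
- bot.get_obs(): the state, without advancing time (a new reading comes with each control period).
- bot.camera(name): name is "scene" or "side" or "wrist"; returns a dict with "pixels" (400x640x3 uint8, blue, green, red), "range_z" (400x640 float32, m along the optical axis (not along the pixel's ray), 0 where there is no reading), "mtx" (3x3 intrinsics, pixels), "D" ([k1, k2, p1, p2, k3] as OpenCV has them; the pictures are not rectified), "eye" and "attitude" of the camera in the world. Camera axes: x right, y down, z forward; pixel columns grow to the right and rows downward; lengths in m; the calibration is good to about 2 mm. A picture is of the moment at which its call begins.
- bot.job_done(): hands the job in; it is judged then, once.
Trained networks look in a picture, given as the dict that the camera call returned (one of the last four; its "shot" number tells which), for a name from the list of things; names that differ only in an ending like _2 or _b are one class to them, and where a whole thing is asked for, a point or a joint stands for the part that bears it (a point fixed in the world has none). Each returns a list of dicts, best first, with "p" (0 to 1); they miss things now and then, are a little off and sometimes report something else, mostly with a low value. They report only what shows in the picture. A call takes as long as a camera call.
- bot.find_in(picture, name): "xyz" ([x, y, z] in m, in the coordinates of the camera as it stood for that picture, good to about 4 mm: the middle of the surface that is visible of it).
- bot.regions_of(picture, name): "mask" (400x640 bool, what is visible of it).
- bot.place_of(picture, name): "xyz" ([x, y, z] in m, in the coordinates of the camera as it stood for that picture, good to about 4 mm: a listed point, or the origin of a listed thing).
The state is a dict: "clock": time; "joint_pos": joint angles; "joint_vel": joint speeds; "tau": joint torques, N m; "eef_pos": TCP position; "tool_rot": TCP orientation; "ft_force": force on the tool from outside, world axes, zero at the start; "ft_torque": the same for the moment, N m; "grip_width": finger opening in m; "grasp_force": force on a finger pad.
Only numpy, scipy, OpenCV 4.12 (cv2) and the standard library are available. Lean on these libraries where they do the work, as an engineer would, in place of code of your own. Each camera call takes 0.05 s, during which the arm holds its last target. There are 200 camera calls.

### The job

Weigh the grey canister on the beam scale: lift it by its lid knob, set it gently upright in the hung pan and let go; then slide the brass poise outward along the beam, slowly and with a light hand, until the beam, left to itself, floats level and still with its tip at the red mark. Do not push hard on the poise, beam or pan (the knife edges are delicate), and leave the things around them where they are.

Things in the scene. Friction and masses are not known exactly. Their poses are not given: they have to be found in the camera images.
- beam_scale: Fixed green base of the beam scale, 100 x 435 x 16 mm; origin under its pillar on the bench. Its y axis runs along the beam: +y to the hung pan, -y to the index plate; -x is the front. Pillar 52 mm in x, 40 mm in y, 166 mm high.
- beam (a joint): Tilt of the beam, rad: 0 level (tip at the red mark), negative while the pan side hangs low, stops at -0.10 and +0.10. A dashpot damps it: let go, it settles in about 1 s. Near level each mm of poise travel outward raises the resting tilt by about 0.011; farther off it lies on a stop. A finger that still rubs on the poise, or stands in its way up or down, falsifies the tilt.
- poise (a joint): Travel of the brass poise outward (to the index plate), m: 0 nearest the pillar, 50 mm from the fulcrum; 0.138 outermost. It weighs 0.70 kg; with the pan empty the beam balances at about 0.037. Its greased slide holds it where it is left: it takes about 4 N to move, plus 1 N for each 10 mm/s of speed. It follows the beam's slope: with the pan low its path rises 0.1 mm per mm outward.
- poise_tab (a point): Centre of the black thumb tab on the poise: 32 mm across the beam, 14 mm along the beam, top 16 mm above this point. The brass block below it is 38 mm long along the beam, 50 mm wide; its top lies 11 mm below this point. The knife edges take about 15 N at most, squeeze and push together, so nudge the tab rather than clamp it.
- pan_floor (a point): Centre of the upper face of the floor of the hung round steel pan (floor 114 mm across, rim 7 mm higher, 136 mm across), 125 mm from the fulcrum. It hangs from the fork on trunnions 105 mm above this point, so it swings about the scale's x axis and stays level. At the start it rests on the beam's stop and does not give; it stands about 25 N, load included.
- pan: The hung pan; origin on its trunnion line, z up.
- canister_knob (a point): Middle of the wooden lid knob of the grey canister with the wooden lid: 20 mm across, top 9 mm above this point, lid 9 mm below it. The canister is 102 mm across and 130 mm tall; its foot is 121 mm below this point. The lid is fixed. It weighs about 0.3 to 0.5 kg.
- canister: The same canister; origin at the centre of its foot, z up.
- red_jar: Spice jar with red cap, 45 mm across, 106 mm tall; origin under it. Leave alone.
- yellow_jar: Spice jar with yellow cap, 42 mm across, 96 mm tall; origin under it. Leave alone.
- sugar_dish: Steel bowl of sugar, 104 mm across, 41 mm high; origin under it. Leave alone.
- tape_roll: Roll of masking tape lying flat, 98 mm across, 25 mm high; origin under it. Leave alone.
- fulcrum (a point): Pivot of the beam, on the pillar, 150 mm above the base's origin. The steel beam (8 mm wide, 20 mm high) carries a cross bar at y = +48 to +64 mm (164 mm long, 36 mm high) and from it two fork arms that hold the pan between them; arms and pan straps lie at x = 68 to 83 mm on either side of the pan's middle, up to 10 mm above fulcrum height.
- index_mark (a point): Middle of the red mark (10 mm high) on the white index plate, 222 mm from the fulcrum, level with it; the plate's top is 49 mm above this point. The beam's black tip stands here when level.
- press_foot (a point): Middle of the foot of the fixed lever press, 209 mm in x, 150 mm in y, 356 mm high: an obstacle on the bench between canister and scale; pass in front of it.

How it is judged:
On the way, in this order (a step that is already met when the one before it is completed fails the run):
1. The canister stands in the pan, let go (distance between canister and pan_floor below 0.015 m and contact force between canister and pan above 1.5 N and contact force between the fingers and canister below 0.1 N), for 0.2 s.
2. The beam, touched by nothing, floats level (value of joint beam between -0.025 and 0.025 rad and contact force between the fingers and beam below 0.1 N), for 0.5 s.
At the end, for the whole second after the job is handed in: The canister stands upright (within 0.2 rad) in the pan, its foot within 15 mm of the centre of the pan floor, let go; the beam is still (under 0.03 rad/s) and level within 0.025 rad (tip within 5 mm of the middle of the red mark) (value of joint beam between -0.025 and 0.025 rad and velocity of joint beam between -0.03 and 0.03 rad/s and distance between canister and pan_floor below 0.015 m and contact force between canister and pan above 1.5 N and angle between canister's own z axis and vertical below 0.2 rad); the robot touches nothing.
It fails at once if The fingers press on the poise, beam or pan with more than 15 N in all (contact force between the fingers and beam above 15 N).
It fails at once if The canister is pressed, dropped or knocked against the pan or any part of the scale with more than 25 N (contact force between canister and beam_scale above 25 N).
It fails at once if A spice jar, the sugar bowl or the tape is moved more than 15 mm (distance of any of red_jar, yellow_jar, sugar_dish, tape_roll from where it was at the start of the episode above 0.015 m).
It also fails if it takes over 72 s, if anything falls off the work surface, if the arm or the gripper's body presses on something with over 40 N, if the wrist force passes 120 N, or if a joint passes its speed limit or range.

## Working session

There is one attempt and no reset: what is moved stays moved. The work goes in short steps, Python scripts to look and compute and a tool call to move; the robot and the scene stay as the last step left them, time stands still between calls to the robot, and variables do not carry over. Pictures are saved under pics/ and viewed, at most 10 in all, crops included, and the job is handed in when it is done.

Besides the shell and the picture viewer there is one more tool, called after "Call:" by a JSON object that holds its "method" and its "body", one argument or row to a line. carry_out: Moves the arm, as the interface text tells. Its arguments: {"type":"object","properties":{"increments":{"type":"array","items":{"type":"number"}}},"required":["increments"]}

```bash
mkdir -p pics
cat > h.py <<'E'
import numpy as np, cv2
from scipy.spatial.transform import Rotation as R
from workcell import bot
np.set_printoptions(precision=4,suppress=True)
def Rm(a):
    a=np.array(a,float); return a if a.shape==(3,3) else R.from_quat(a).as_matrix()
def w(p,x): return Rm(p["attitude"])@np.array(x)+np.array(p["eye"])
def place(p,names):
    for n in names:
        r=bot.place_of(p,n); print(n,[(w(p,d["xyz"]),round(d["p"],2)) for d in r[:2]])
def st():
    o=bot.get_obs(); print(o["clock"],np.array(o["eef_pos"]),np.array(o["tool_rot"]),np.array(o["ft_force"]),o["grip_width"],o["grasp_force"],np.array(o["joint_pos"]))
def tool(v):
    "world vector to tool axes (cm)"
    return Rm(bot.get_obs()["tool_rot"]).T@np.array(v)*100
E
python3 - <<'E'
from h import *
st()
a=bot.camera("scene");b=bot.camera("side")
print(np.array(a["eye"]),np.array(a["attitude"]),np.array(b["eye"]))
cv2.imwrite("pics/a.png",np.hstack([a["pixels"]]));cv2.imwrite("pics/b.png",b["pixels"])
N=["canister_knob","canister","pan_floor","pan","fulcrum","poise_tab","index_mark","beam_scale","press_foot","red_jar","yellow_jar","sugar_dish","tape_roll"]
for p in (a,b): place(p,N); print()
print(tool([1,0,0]),tool([0,1,0]))
E
```

```text
0.0 [ 0.147  -0.4772  0.2304] [ 0.9889  0.1489 -0.0002 -0.001 ] [ 0.112  -0.7436  0.4287] 0.0855400554325732 0.0 [-1.272   0.2414  0.0037  1.3352  0.      1.5708]
[-0.6093  0.7398  0.8664] [-0.4083  0.7553 -0.4558  0.2346] [-0.2013  1.0778  0.9933]
canister_knob [(array([0.4696, 0.3549, 0.1174]), 0.55)]
canister [(array([ 0.4672,  0.3562, -0.0036]), 0.77)]
pan_floor [(array([ 0.5038, -0.0672,  0.0299]), 0.85)]
pan [(array([ 0.503 , -0.0684,  0.1324]), 0.92)]
fulcrum [(array([ 0.5007, -0.1929,  0.1444]), 0.94)]
poise_tab [(array([ 0.4995, -0.2563,  0.1891]), 0.6)]
index_mark []
beam_scale [(array([ 0.4977, -0.1915, -0.0055]), 0.69)]
press_foot [(array([ 0.578 ,  0.2486, -0.0001]), 0.23)]
red_jar [(array([0.578 , 0.2493, 0.0007]), 0.61)]
yellow_jar [(array([0.5658, 0.44  , 0.0025]), 0.72)]
sugar_dish [(array([ 0.423 ,  0.1713, -0.0012]), 0.89)]
tape_roll [(array([ 0.4081,  0.0363, -0.0043]), 0.71)]

canister_knob [(array([0.471 , 0.3592, 0.1194]), 0.69), (array([ 0.5803,  0.2451, -0.0038]), 0.66)]
canister [(array([ 0.4726,  0.3554, -0.0004]), 0.82), (array([ 0.5006, -0.1919,  0.1499]), 0.39)]
pan_floor [(array([ 0.5047, -0.0658,  0.0296]), 0.66)]
pan []
fulcrum [(array([ 0.5031, -0.1906,  0.1486]), 0.6)]
poise_tab [(array([ 0.5062, -0.2562,  0.193 ]), 0.59)]
index_mark [(array([ 0.5145, -0.4144,  0.1473]), 0.85)]
beam_scale [(array([ 0.5033, -0.1923, -0.0002]), 0.83)]
press_foot []
red_jar [(array([0.5814, 0.2483, 0.0002]), 0.93), (array([ 0.5074, -0.0682,  0.0292]), 0.18)]
yellow_jar [(array([ 0.4065,  0.0377, -0.0001]), 0.35)]
sugar_dish []
tape_roll [(array([0.4115, 0.0408, 0.002 ]), 0.64)]

[95.5693 29.4367 -0.0017] [ 29.4367 -95.5693   0.0053]
```

View pics/a.png

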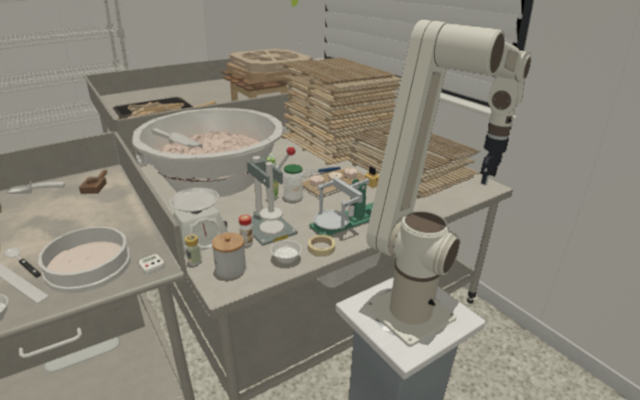

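View pics/b.png

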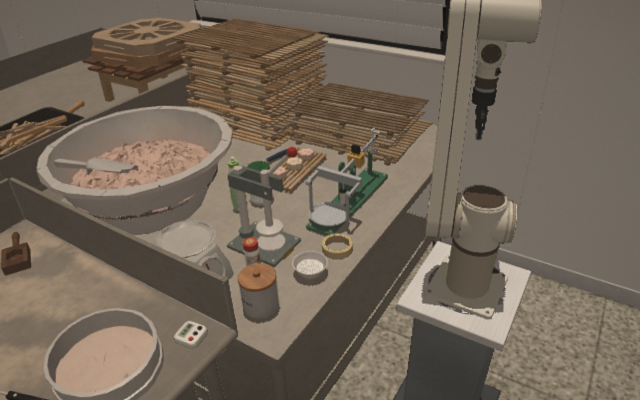

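The scene view shows the canister at (229,255), the press at (270,200) and the pan and scale at (335,215). The side view shows the canister at (258,290), the press at (264,220), the pan at (328,215) and the poise tab at (356,150). Next I'll measure the press outline from depth before moving.

```bash
cat >> h.py <<'E'
def cloud(p):
    K,D=np.array(p["mtx"]),np.array(p["D"]); v,u=np.mgrid[0:400,0:640]
    n=cv2.undistortPoints(np.stack([u,v],-1).reshape(-1,1,2).astype(np.float32),K,D).reshape(400,640,2)
    z=p["range_z"][...,None]; c=np.concatenate([n*z,z],-1)
    c=c@Rm(p["attitude"]).T+np.array(p["eye"]); c[p["range_z"]==0]=np.nan; return c
E
python3 - <<'E'
from h import *
for n in ("scene","side"):
    p=bot.camera(n); c=cloud(p)
    r=bot.regions_of(p,"press_foot"); print(n,[(d["p"],d["mask"].sum()) for d in r])
    x,y,z=c[...,0],c[...,1],c[...,2]
    for lo,hi in((.01,.06),(.06,.15),(.15,.4)):
        m=(x>.43)&(x<.75)&(y>.04)&(y<.28)&(z>lo)&(z<hi)
        if m.sum(): print(lo,m.sum(),np.nanpercentile(c[m],[1,50,99],axis=0))
    # canister lid/knob
    for nm in("canister_knob","canister"):
        for d in bot.find_in(p,nm)[:2]: print(nm,w(p,d["xyz"]),d["p"])
E
```

```text
Traceback (most recent call last):
ValueError: it knows: beam, beam_scale, canister, canister_knob, fulcrum, index_mark, pan, pan_floor, poise, poise_tab, red_jar, sugar_dish, tape_roll, yellow_jar
```

Call:
{"method": "carry_out", "body": {
  "increments": [6, 5, -4, -3, 0.15, 6, 3, -5, 0, 0.15, 6, 3, -5.5, 0, 0, 6, 2, -6, 0, 0, 6, 2, -6, 0, 0]
}}

```text
clock: 2.08
eef_pos: [0.2714, -0.2021, 0.258]
tool_rot: [1.0, -0.001, 0.001, 0.0]
ft_force: [1.7, 0.2, 0.4]
grip_width: 0.06
grasp_force: 0.0
```

Run:
```python
from h import *
for n in ("scene","side"):
    p=bot.camera(n); c=cloud(p)
    x,y,z=c[...,0],c[...,1],c[...,2]
    for lo,hi in((.01,.06),(.06,.15),(.15,.4)):
        m=(x>.44)&(x<.75)&(y>.04)&(y<.24)&(z>lo)&(z<hi)
        if m.sum(): print(n,lo,m.sum(),np.nanpercentile(c[m],[1,50,99],axis=0))
    m=(np.hypot(x-.47,y-.356)<.06)&(z>.08)&(z<.16)
    print("can",m.sum(),np.nanpercentile(c[m],[2,50,98],axis=0))
    m=(np.hypot(x-.47,y-.356)<.03)&(z>.117)&(z<.16)
    print("knob",m.sum(),np.nanmean(c[m],0),np.nanmax(z[m]) if m.any() else 0)
```

```text
scene 0.01 1106 [[0.4412 0.0518 0.0103]
 [0.561  0.1548 0.019 ]
 [0.696  0.2355 0.0556]]
scene 0.06 526 [[0.5478 0.1032 0.063 ]
 [0.5839 0.1454 0.0892]
 [0.6924 0.2378 0.1487]]
scene 0.15 975 [[0.5072 0.0835 0.153 ]
 [0.5881 0.139  0.2415]
 [0.7014 0.1708 0.3479]]
can 662 [[0.4168 0.3128 0.0818]
 [0.4476 0.3621 0.1088]
 [0.5067 0.4034 0.1223]]
knob 22 [0.4629 0.3552 0.1233] 0.12741316261205415
side 0.01 1564 [[0.4419 0.0533 0.0108]
 [0.5693 0.1544 0.0207]
 [0.7118 0.2151 0.0545]]
side 0.06 716 [[0.551  0.1032 0.0663]
 [0.5923 0.1491 0.0903]
 [0.7014 0.2379 0.1484]]
side 0.15 1628 [[0.5113 0.0877 0.1544]
 [0.6013 0.147  0.243 ]
 [0.7035 0.174  0.3501]]
can 1080 [[0.421  0.314  0.0821]
 [0.4588 0.3683 0.1121]
 [0.5118 0.4057 0.1268]]
knob 50 [0.4669 0.3563 0.1248] 0.13214554201708528
```

Call:
{"method": "carry_out", "body": {
  "increments": [6, 1, -6, 0, 0, 6, 1, -6, 0, 0, 6, 1, -6, 0, 0, 6, 2, -5.8, 0, 0, 6, 2, -5.8, 0, 0]
}}

```text
clock: 2.8
eef_pos: [0.3431, 0.0346, 0.2592]
tool_rot: [0.999, 0.03, -0.0, -0.024]
ft_force: [0.5, 0.0, -0.4]
grip_width: 0.0599
grasp_force: 0.0
```

Call:
{"method": "carry_out", "body": {
  "increments": [6, 2, -6, 0, 0, 6, 2, -6, 0, 0, 6, 2, -5, 0, 0, 6, 2, -4, 0, 0, 6, 0, 0, 0, 0]
}}

```text
clock: 3.42
eef_pos: [0.4178, 0.1261, 0.2766]
tool_rot: [0.993, 0.096, -0.008, -0.073]
ft_force: [-0.6, -0.8, 0.8]
grip_width: 0.0599
grasp_force: 0.0
```

Run:
```python
from h import *
st(); p=bot.camera("wrist"); cv2.imwrite("pics/c.png",p["pixels"]); place(p,["canister_knob","canister"]); print(np.array(p["eye"]))
```

```text
3.425 [0.4178 0.1261 0.2766] [ 0.9927  0.0961 -0.008  -0.0726] [-0.5907 -0.825   0.7776] 0.05985455226240774 0.0 [ 0.1918  0.0958 -0.0617  1.4154  0.1461  3.1402]
canister_knob [(array([0.468 , 0.3533, 0.1217]), 0.76), (array([0.577 , 0.2442, 0.0041]), 0.49)]
canister [(array([0.4678, 0.3515, 0.0021]), 0.97)]
[0.4983 0.1214 0.4174]
```

Call:
{"method": "carry_out", "body": {
  "increments": [6, 0, 0, 0, -0.17, 6, 0, 0, 0, -0.17, 6, 0, 0, 0, -0.17, 6, 0, 0, 0, -0.17, 6, 0, 0, 0, -0.17]
}}

```text
clock: 4.2
eef_pos: [0.4157, 0.1251, 0.2768]
tool_rot: [0.864, 0.499, 0.023, -0.069]
ft_force: [-0.1, 0.5, -0.4]
grip_width: 0.06
grasp_force: 0.0
```

Call:
{"method": "carry_out", "body": {
  "increments": [6, 0, 0, 0, -0.17, 6, 0, 0, 0, -0.17, 6, 0, 0, 0, -0.17, 6, 0, 0, 0, -0.17, 6, 0, 0, 0, 0]
}}

```text
clock: 4.82
eef_pos: [0.4158, 0.1253, 0.2768]
tool_rot: [0.651, 0.756, 0.044, -0.058]
ft_force: [-0.1, -0.3, -0.0]
grip_width: 0.0603
grasp_force: 0.0
```

Run:
```python
from h import *
st(); print(Rm(bot.get_obs()["tool_rot"]))
```

```text
4.825 [0.4158 0.1253 0.2768] [ 0.6509  0.7557  0.0443 -0.0581] [-0.1336 -0.2621 -0.0474] 0.06033192156178075 0.0 [ 0.1906  0.0918 -0.0655  1.4161  0.1462  1.6125]
[[-0.146   0.9888 -0.0301]
 [ 0.9785  0.1488  0.1426]
 [ 0.1455 -0.0086 -0.9893]]
```

Call:
{"method": "carry_out", "body": {
  "increments": [6, 4.6, 0.7, 0.67, 0, 6, 4.6, 0.7, 0.67, 0, 6, 4.6, 0.7, 0.67, 0, 6, 2.1, 3.1, 3.3, 0, 6, 2, 3.1, 3.3, 0]
}}

```text
clock: 5.45
eef_pos: [0.4697, 0.3271, 0.217]
tool_rot: [0.651, 0.756, 0.045, -0.058]
ft_force: [0.5, -0.4, 0.3]
grip_width: 0.0602
grasp_force: 0.0
```

Call:
{"method": "carry_out", "body": {
  "increments": [6, 0, 0, 0, 0, 6, 0, 0, 0, 0, 6, 0, 0, 0, 0, 6, 0, 0, 0, 0, 6, 0, 0, 0, 0]
}}

```text
clock: 6.08
eef_pos: [0.4693, 0.3258, 0.218]
tool_rot: [0.65, 0.756, 0.045, -0.058]
ft_force: [-0.4, 0.3, 0.1]
grip_width: 0.0603
grasp_force: 0.0
```

Run:
```python
from h import *
st(); p=bot.camera("wrist"); cv2.imwrite("pics/d.png",p["pixels"]); place(p,["canister_knob","canister"]); print(np.array(p["eye"]))
c=cloud(p);x,y,z=c[...,0],c[...,1],c[...,2]
m=(np.hypot(x-.469,y-.355)<.025)&(z>.12)&(z<.16)
print("knob",m.sum(),np.nanmean(c[m],0),np.nanpercentile(c[m],[5,95],axis=0))
m=(np.hypot(x-.469,y-.355)<.045)&(z>.09)&(z<.12);print("lid",np.nanmedian(z[m]))
```

```text
6.075 [0.4693 0.3258 0.218 ] [ 0.6499  0.7565  0.0453 -0.0579] [-0.4235  0.3056  0.1073] 0.060283309160758386 0.0 [0.5332 0.3475 0.1082 1.2827 0.1388 1.9561]
canister_knob [(array([0.4704, 0.3479, 0.1219]), 0.86)]
canister []
[0.4612 0.3824 0.3704]
knob 432 [0.4682 0.3536 0.1264] [[0.4604 0.3457 0.1239]
 [0.4761 0.3613 0.1291]]
lid 0.11218697554433085
```

View pics/d.png

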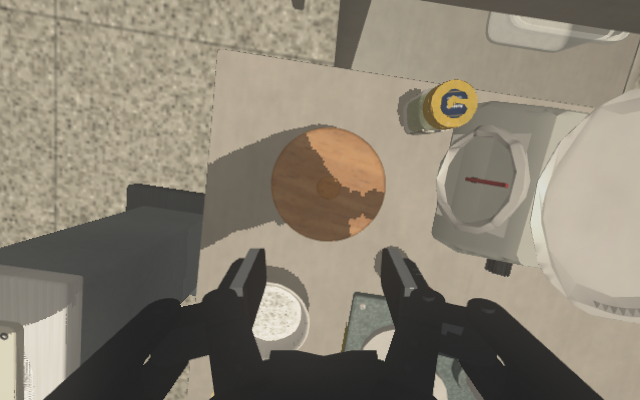

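Call:
{"method": "carry_out", "body": {
  "increments": [6, 1.3, 0.38, 3, 0, 6, 0, 0, 3.2, 0, 6, 0, 0, 2.5, 0, 6, 0, 0, 1.6, 0, 6, 0, 0, 0, 0]
}}

```text
clock: 6.85
eef_pos: [0.4671, 0.3536, 0.1158]
tool_rot: [0.65, 0.757, 0.043, -0.059]
ft_force: [-0.4, 0.2, 0.5]
grip_width: 0.0597
grasp_force: 0.0
```

Call:
{"method": "carry_out", "body": {
  "increments": [5, 0, 0, 0, 0, 2.5, 0, 0, 0, 0, 1, 0, 0, 0, 0, 1, 0, 0, 0, 0, 1, 0, 0, 0, 0]
}}

```text
clock: 7.48
eef_pos: [0.4683, 0.3542, 0.1183]
tool_rot: [0.65, 0.757, 0.045, -0.058]
ft_force: [-0.8, -1.2, 5.5]
grip_width: 0.0148
grasp_force: 58.5
```

Run:
```python
from h import *
st()
```

```text
7.475 [0.4683 0.3542 0.1183] [ 0.6497  0.7566  0.0454 -0.0579] [-0.8305 -1.1925  5.5043] 0.014838124971435867 58.482611775398254 [ 0.577   0.4392 -0.0232  1.0534  0.1367  1.9998]
```

Call:
{"method": "carry_out", "body": {
  "increments": [1, 0.1, 0, -0.5, 0, 1, 0.1, 0, -0.7, 0, 1, 0.15, 0, -1, 0, 1, 0.15, 0, -1, 0, 1, 0, 0, 0, 0]
}}

```text
clock: 8.1
eef_pos: [0.469, 0.3549, 0.1508]
tool_rot: [0.65, 0.757, 0.046, -0.058]
ft_force: [-0.4, -0.2, -4.4]
grip_width: 0.015
grasp_force: 58.7
```

Run:
```python
from h import *
st(); p=bot.camera("wrist"); q=bot.camera("side"); cv2.imwrite("pics/e.png",np.hstack([p["pixels"][50:350,120:520],cv2.resize(q["pixels"][180:330,180:380],(400,300))])); place(q,["canister_knob","canister"]); place(p,["canister"])
st()
```

```text
8.1 [0.469  0.3549 0.1508] [ 0.6496  0.7567  0.0458 -0.0578] [-0.3728 -0.2189 -4.4499] 0.01500636660848625 58.65015602088533 [0.5775 0.4143 0.0281 1.1285 0.1366 2.0001]
canister_knob [(array([0.4697, 0.3593, 0.1532]), 0.96)]
canister [(array([0.4722, 0.3543, 0.0312]), 0.96)]
canister [(array([0.4669, 0.3508, 0.0347]), 0.55)]
8.35 [0.4678 0.3541 0.1489] [ 0.6497  0.7567  0.044  -0.0583] [-0.1317  0.2696 -4.1715] 0.014909184377176695 58.64592385652941 [0.5775 0.4158 0.0254 1.1282 0.1366 2.0001]
```

View pics/e.png

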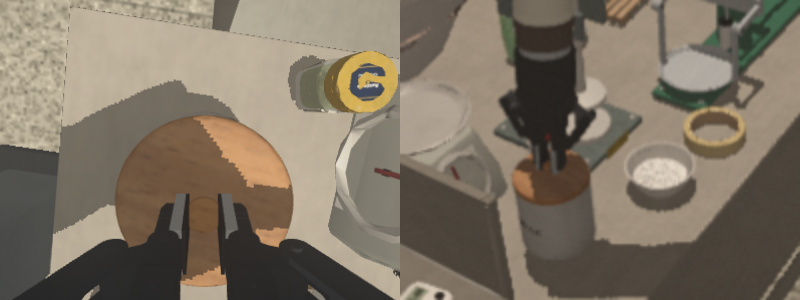

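Call:
{"method": "carry_out", "body": {
  "increments": [1, 0.5, 0, -3.3, 0, 1, 0.5, 0, -3.3, 0, 1, 0.5, 0, -3.3, 0, 1, -1.13, -2.5, -1.9, 0, 1, -1.13, -2.5, -1.9, 0]
}}

```text
clock: 8.98
eef_pos: [0.4234, 0.3192, 0.2844]
tool_rot: [0.65, 0.757, 0.044, -0.058]
ft_force: [-0.1, -0.2, -3.8]
grip_width: 0.0149
grasp_force: 59.2
```

Call:
{"method": "carry_out", "body": {
  "increments": [1, -1.13, -2.5, -1.9, 0, 1, -1.13, -2.5, -1.9, 0, 1, -4, -0.6, -0.58, 0, 1, -4, -0.6, -0.58, 0, 1, -4, -0.6, -0.58, 0]
}}

```text
clock: 9.6
eef_pos: [0.3793, 0.1609, 0.3188]
tool_rot: [0.649, 0.757, 0.045, -0.058]
ft_force: [0.7, 0.4, -3.5]
grip_width: 0.015
grasp_force: 59.2
```

Call:
{"method": "carry_out", "body": {
  "increments": [1, -4, -0.6, -0.58, 0, 1, -4, -0.6, -0.58, 0, 1, -4, -0.6, -0.58, 0, 1, -4, -0.6, -0.58, 0, 1, 0, 0, 0, 0]
}}

```text
clock: 10.22
eef_pos: [0.3806, -0.0039, 0.3185]
tool_rot: [0.652, 0.755, 0.044, -0.057]
ft_force: [-0.6, 0.6, -4.0]
grip_width: 0.0147
grasp_force: 59.2
```

Run:
```python
from h import *
st()
for n in("scene","side"):
    p=bot.camera(n); c=cloud(p); x,y,z=c[...,0],c[...,1],c[...,2]
    place(p,["pan_floor"])
    r=bot.regions_of(p,"pan")
    if r:
        m=r[0]["mask"]&(z>.02)&(z<.045)&(np.hypot(x-.503,y+.067)<.085)
        f=m&(z<.033); print(n,r[0]["p"],m.sum(),f.sum(),"floor z",np.median(z[f]),"enclosing",cv2.minEnclosingCircle(c[m][:,:2].astype(np.float32)),cv2.minEnclosingCircle(c[f][:,:2].astype(np.float32)))
st()
```

```text
10.225 [ 0.3806 -0.0039  0.3185] [ 0.6516  0.7551  0.0442 -0.0575] [-0.573   0.6391 -3.9714] 0.014737761562750437 59.179142536595464 [-0.1197  0.0117 -0.0443  1.5612  0.1375  1.3011]
pan_floor [(array([ 0.5032, -0.0692,  0.0311]), 0.73)]
scene 0.62 498 368 floor z 0.02986447643867962 enclosing ((0.49807417392730713, -0.06517844647169113), 0.07490133494138718) ((0.5009546875953674, -0.06835450977087021), 0.06827374547719955)
pan_floor [(array([ 0.5056, -0.0659,  0.0313]), 0.78), (array([ 0.5796,  0.2486, -0.0024]), 0.27)]
side 0.71 731 458 floor z 0.03089818418455892 enclosing ((0.4989451766014099, -0.07409141957759857), 0.07642632722854614) ((0.49874576926231384, -0.07828053832054138), 0.0723700076341629)
10.525 [ 0.3805 -0.0006  0.3186] [ 0.649   0.7573  0.0445 -0.0582] [-0.6983  0.4072 -3.5633] 0.014807627615028598 59.18346312304493 [-0.1124  0.0115 -0.0443  1.5616  0.1391  1.3015]
```

Call:
{"method": "carry_out", "body": {
  "increments": [1, -2.06, 2.78, -0.33, 0, 1, -2.06, 2.78, -0.33, 0, 1, -2.06, 2.78, -0.33, 0, 1, -2.06, 2.78, -0.33, 0, 1, 0, 0, 0, 0]
}}

```text
clock: 11.15
eef_pos: [0.505, -0.0671, 0.3172]
tool_rot: [0.649, 0.757, 0.044, -0.059]
ft_force: [0.3, -0.7, -4.9]
grip_width: 0.0148
grasp_force: 59.4
```

Run:
```python
from h import *
st()
for n in("scene","side"):
    p=bot.camera(n); place(p,["canister","canister_knob"])
    cv2.imwrite(f"pics/{n}1.png",p["pixels"])
st()
```

```text
11.15 [ 0.505  -0.0671  0.3172] [ 0.6494  0.7569  0.044  -0.0586] [ 0.2947 -0.6708 -4.9066] 0.014849389844297036 59.3729323806474 [-0.2114  0.2899  0.2828  1.625   0.1334  1.2028]
canister [(array([ 0.5061, -0.0707,  0.1968]), 0.58)]
canister_knob [(array([ 0.5084, -0.0657,  0.3189]), 0.95)]
canister [(array([ 0.5061, -0.0656,  0.2006]), 0.92)]
canister_knob [(array([ 0.5066, -0.0598,  0.3174]), 0.97)]
11.45 [ 0.5025 -0.0663  0.3192] [ 0.6493  0.757   0.0446 -0.058 ] [ 0.0362  0.8909 -3.4606] 0.01494670948821737 59.3780670419801 [-0.2112  0.2832  0.2789  1.6262  0.1338  1.2028]
```

Call:
{"method": "carry_out", "body": {
  "increments": [1, -0.5, 0, 3.5, 0, 1, -0.52, 0, 3.5, 0, 1, -0.52, 0, 3.5, 0, 1, -0.44, 0, 3, 0, 1, -0.27, 0, 1.8, 0]
}}

```text
clock: 12.08
eef_pos: [0.5005, -0.0666, 0.1629]
tool_rot: [0.65, 0.757, 0.044, -0.059]
ft_force: [0.3, 1.2, -3.8]
grip_width: 0.0148
grasp_force: 59.4
```

Call:
{"method": "carry_out", "body": {
  "increments": [1, 0, 0, 0, 0, 1, -0.04, 0, 0.3, 0, 1, -0.04, 0, 0.3, 0, 1, 0, 0, 0, 0, 1, 0, 0, 0, 0]
}}

```text
clock: 12.7
eef_pos: [0.502, -0.0671, 0.1584]
tool_rot: [0.65, 0.757, 0.045, -0.058]
ft_force: [0.1, -0.5, -4.5]
grip_width: 0.0151
grasp_force: 59.4
```

Run:
```python
from h import *
st()
p=bot.camera("side"); place(p,["canister"]); q=bot.camera("scene"); place(q,["canister"])
cv2.imwrite(f"pics/f.png",np.hstack([cv2.resize(p["pixels"][120:240,280:420],(400,343)),cv2.resize(q["pixels"][150:270,280:420],(400,343))]))
st()
```

```text
12.7 [ 0.502  -0.0671  0.1584] [ 0.6497  0.7567  0.0447 -0.0579] [ 0.0748 -0.463  -4.472 ] 0.015100044928192925 59.39889687637333 [-0.2129  0.3419 -0.0596  1.2289  0.1337  1.202 ]
canister [(array([ 0.5054, -0.0664,  0.0408]), 0.76)]
canister [(array([ 0.5027, -0.0673,  0.0371]), 0.57)]
12.9 [ 0.5018 -0.0671  0.1581] [ 0.6497  0.7567  0.0445 -0.0581] [ 1.199  -0.462  -3.9284] 0.01475754028145276 59.399414808140136 [-0.2129  0.3422 -0.0599  1.2288  0.1337  1.202 ]
```

View pics/f.png

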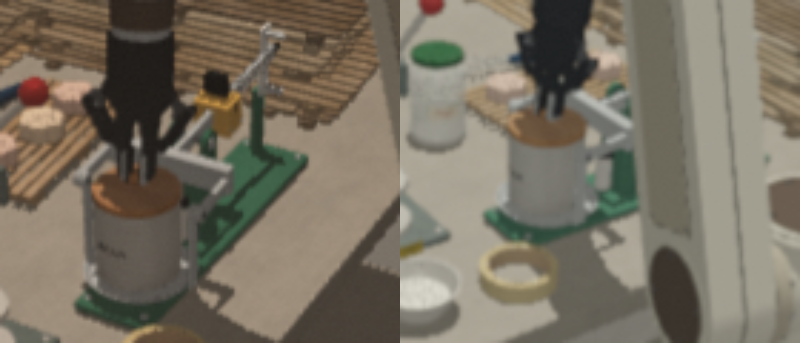

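Call:
{"method": "carry_out", "body": {
  "increments": [1, -0.02, 0, 0.2, 0, 1, -0.02, 0, 0.15, 0, 1, -0.02, 0, 0.15, 0, 1, -0.02, 0, 0.1, 0, 1, 0, 0, 0, 0]
}}

```text
clock: 13.52
eef_pos: [0.5016, -0.067, 0.1518]
tool_rot: [0.65, 0.757, 0.044, -0.058]
ft_force: [0.8, 0.6, -4.9]
grip_width: 0.0149
grasp_force: 59.4
```

Call:
{"method": "carry_out", "body": {
  "increments": [1, -0.02, 0, 0.1, 0, 1, 0, 0, 0, 0, 1, -0.02, 0, 0.1, 0, 1, 0, 0, 0, 0, 1, 0, 0, 0, 0]
}}

```text
clock: 14.15
eef_pos: [0.5022, -0.067, 0.1508]
tool_rot: [0.65, 0.757, 0.045, -0.058]
ft_force: [-1.0, 0.6, 3.6]
grip_width: 0.0147
grasp_force: 60.1
```

Call:
{"method": "carry_out", "body": {
  "increments": [1, 0, 0, -0.03, 0, 2.5, 0, 0, 0, 0, 4, 0, 0, 0, 0, 4, 0, 0, 0, 0, 4, 0, 0, 0, 0]
}}

```text
clock: 14.78
eef_pos: [0.5016, -0.0672, 0.1501]
tool_rot: [0.65, 0.757, 0.044, -0.058]
ft_force: [0.1, 0.0, 0.7]
grip_width: 0.0398
grasp_force: 0.0
```

Call:
{"method": "carry_out", "body": {
  "increments": [4, 0.1, 0, -0.5, 0, 4, 0.2, 0, -1.5, 0, 4, 0.3, 0, -2, 0, 4, 0.45, 0, -3, 0, 4, 0.45, 0, -3, 0]
}}

```text
clock: 15.4
eef_pos: [0.5026, -0.0668, 0.2535]
tool_rot: [0.65, 0.757, 0.045, -0.058]
ft_force: [-0.3, -0.1, -0.2]
grip_width: 0.0398
grasp_force: 0.0
```

Run:
```python
from h import *
st()
for n in("side","scene"):
    p=bot.camera(n); place(p,["canister","pan_floor","poise_tab","fulcrum"])
    r=bot.regions_of(p,"poise_tab")
    for d in r[:1]: m=d["mask"]; c=cloud(p)[m]; print(n,m.sum(),np.nanpercentile(c,[5,50,95],axis=0))
p=bot.camera("wrist"); place(p,["canister","poise_tab"]); cv2.imwrite("pics/g.png",p["pixels"])
```

```text
15.4 [ 0.5026 -0.0668  0.2535] [ 0.6496  0.7567  0.0448 -0.0576] [-0.3479 -0.1091 -0.1735] 0.03980282314583266 0.0 [-0.212   0.2919  0.1224  1.4602  0.1338  1.2029]
canister [(array([ 0.5064, -0.0683,  0.0314]), 0.96)]
pan_floor [(array([ 0.5053, -0.0743,  0.0291]), 0.55), (array([ 0.409 ,  0.0405, -0.0005]), 0.33)]
poise_tab [(array([ 0.5067, -0.2544,  0.1902]), 0.65)]
fulcrum [(array([ 0.5013, -0.1913,  0.1515]), 0.77)]
side 254 [[ 0.4778 -0.2737  0.1366]
 [ 0.4927 -0.2441  0.1723]
 [ 0.5211 -0.2336  0.2059]]
canister [(array([ 0.5033, -0.0705,  0.0304]), 0.59)]
pan_floor [(array([ 0.505 , -0.0694,  0.031 ]), 0.55)]
poise_tab []
fulcrum [(array([ 0.4996, -0.1928,  0.1472]), 0.7)]
canister [(array([ 0.5005, -0.0745,  0.0309]), 0.86)]
poise_tab []
```

View pics/g.png

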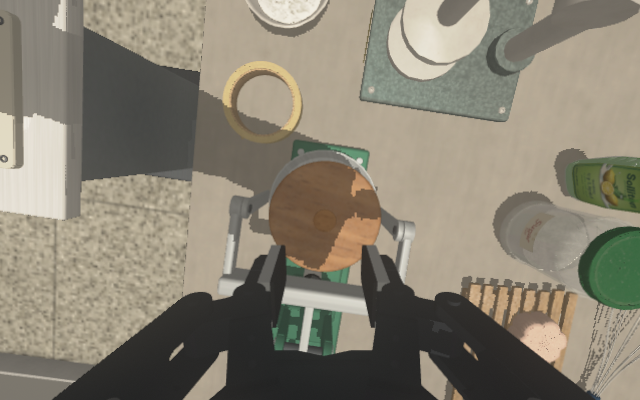

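Call:
{"method": "carry_out", "body": {
  "increments": [2, 0, 0, -2, 0.15, 0, -5, 0, -1.2, 0, 0, -5, 0, -1.2, 0, 0, -5, 0, -1.2, 0, 0, -5, 0, -1, 0]
}}

```text
clock: 16.77
eef_pos: [0.5045, -0.2757, 0.2884]
tool_rot: [0.704, 0.706, 0.04, -0.061]
ft_force: [1.0, 0.0, 0.1]
grip_width: -0.0
grasp_force: 0.0
```

Call:
{"method": "carry_out", "body": {
  "increments": [0, -5, 0, 0, 0, 0, 0, 0, 0, 0, 0, 0, 0, 0, 0, 0, 0, 0, 0, 0, 0, 0, 0, 0, 0]
}}

```text
clock: 17.4
eef_pos: [0.5048, -0.3224, 0.2816]
tool_rot: [0.704, 0.707, 0.04, -0.061]
ft_force: [0.1, -0.8, 0.6]
grip_width: -0.0003
grasp_force: 0.0
```

```bash
cat >> h.py <<'E'
def lid(n):
    p=bot.camera(n); c=cloud(p); x,y,z=c[...,0],c[...,1],c[...,2]
    m=(np.hypot(x-.503,y+.069)<.035)&(z>.12)&(z<.20)
    print("lid",n,m.sum(),np.median(z[m]),np.mean(z[m])); return p
E
python3 - <<'E'
from h import *
st(); print(Rm(bot.get_obs()["tool_rot"]))
lid("side");lid("scene")
p=bot.camera("wrist"); cv2.imwrite("pics/i.png",p["pixels"]); print(np.array(p["eye"])); place(p,["poise_tab","fulcrum","index_mark"])
c=cloud(p);np.save("c.npy",c)
for d in bot.regions_of(p,"poise_tab")[:1]:
    m=d["mask"]; z=c[...,2]; print(m.sum(),np.nanpercentile(c[m],[3,50,97],axis=0))
    t=m&(z>.198);b=m&(z>.165)&(z<.19)
    for k in(t,b): print(k.sum(),np.nanmedian(c[k],0),np.nanpercentile(c[k],[2,98],axis=0))
E
```

```text
17.4 [ 0.5048 -0.3224  0.2816] [ 0.7039  0.7065  0.0401 -0.0609] [ 0.1069 -0.809   0.6139] -0.00026474379473061406 0.0 [-0.6185  0.5324  0.5554  1.7013  0.099   0.9432]
[[-0.0016  0.9996 -0.0297]
 [ 0.9898  0.0058  0.1424]
 [ 0.1425 -0.0292 -0.9894]]
lid side 209 0.14428184130501576 0.14537531375425358
lid scene 137 0.1428759167471635 0.14400803606433765
[ 0.5083 -0.265   0.4336]
poise_tab [(array([ 0.4968, -0.2559,  0.1918]), 0.55)]
fulcrum [(array([ 0.4972, -0.1936,  0.1485]), 0.71)]
index_mark []
2714 [[ 0.4775 -0.2774  0.1693]
 [ 0.5016 -0.2593  0.1793]
 [ 0.5243 -0.2403  0.2088]]
906 [ 0.5015 -0.255   0.2075] [[ 0.4866 -0.263   0.199 ]
 [ 0.5157 -0.2468  0.2094]]
1700 [ 0.5017 -0.2652  0.1769] [[ 0.4766 -0.2775  0.1705]
 [ 0.5251 -0.2395  0.1836]]
```

View pics/i.png

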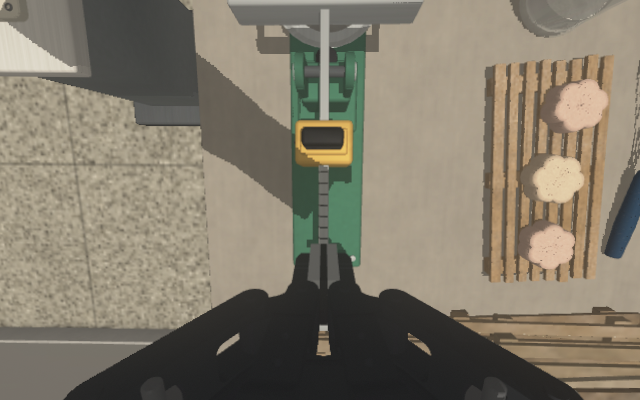

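Call:
{"method": "carry_out", "body": {
  "increments": [0, 5, -0.1, 0.7, 0, 0, 4.9, -0.1, 0.7, 0, 0, 0, 0, 0, 0, 0, -0.5, 0.1, 3.5, 0, 0, -0.5, 0.1, 3.5, 0]
}}

```text
clock: 18.38
eef_pos: [0.5025, -0.2244, 0.2102]
tool_rot: [0.705, 0.706, 0.04, -0.06]
ft_force: [-0.2, -0.1, -0.0]
grip_width: -0.0002
grasp_force: 0.0
```

Call:
{"method": "carry_out", "body": {
  "increments": [0, -0.15, 0, 1, 0, 0, -0.13, 0, 0.9, 0, 0, 0, 0, 0, 0, 0, 0, 0, 0, 0, 0, 0, 0, 0, 0]
}}

```text
clock: 19.0
eef_pos: [0.5019, -0.2239, 0.1923]
tool_rot: [0.705, 0.706, 0.04, -0.06]
ft_force: [0.0, 0.2, -0.1]
grip_width: -0.0004
grasp_force: 0.0
```

Call:
{"method": "carry_out", "body": {
  "increments": [0, -0.2, 0, -0.05, 0, 0, -0.2, 0, -0.05, 0, 0, -0.2, 0, -0.05, 0, 0, -0.2, 0, -0.05, 0, 0, -0.2, 0, -0.05, 0]
}}

```text
clock: 19.62
eef_pos: [0.5014, -0.234, 0.1923]
tool_rot: [0.705, 0.706, 0.04, -0.061]
ft_force: [-0.4, 0.3, -0.7]
grip_width: -0.0003
grasp_force: 0.0
```

Call:
{"method": "carry_out", "body": {
  "increments": [0, -0.2, 0, -0.05, 0, 0, -0.2, 0, -0.05, 0, 0, -0.2, 0, -0.05, 0, 0, -0.2, 0, -0.05, 0, 0, -0.2, 0, -0.05, 0]
}}

```text
clock: 20.25
eef_pos: [0.5014, -0.242, 0.1932]
tool_rot: [0.704, 0.706, 0.041, -0.063]
ft_force: [0.0, 5.9, 0.1]
grip_width: 0.0
grasp_force: 3.1
```

Call:
{"method": "carry_out", "body": {
  "increments": [0, -0.3, 0, -0.075, 0, 0, -0.3, 0, -0.075, 0, 0, -0.3, 0, -0.075, 0, 0, -0.3, 0, -0.075, 0, 0, -0.3, 0, -0.075, 0]
}}

```text
clock: 20.88
eef_pos: [0.5014, -0.257, 0.1947]
tool_rot: [0.704, 0.706, 0.041, -0.064]
ft_force: [0.8, 7.8, -0.1]
grip_width: -0.0002
grasp_force: 3.6
```

Call:
{"method": "carry_out", "body": {
  "increments": [0, -0.3, 0, -0.075, 0, 0, -0.3, 0, -0.075, 0, 0, -0.3, 0, -0.075, 0, 0, -0.3, 0, -0.075, 0, 0, -0.3, 0, -0.075, 0]
}}

```text
clock: 21.5
eef_pos: [0.5015, -0.2723, 0.1961]
tool_rot: [0.704, 0.706, 0.041, -0.064]
ft_force: [-0.2, 6.8, -0.5]
grip_width: 0.0001
grasp_force: 3.5
```

Run:
```python
from h import *
st(); p=lid("side"); c=cloud(p)
for d in bot.regions_of(p,"poise_tab")[:1]:
    m=d["mask"]; print(d["p"],m.sum(),np.nanpercentile(c[m],[3,50,97],axis=0))
place(p,["poise_tab"])
```

```text
21.5 [ 0.5015 -0.2723  0.1961] [ 0.7039  0.7062  0.0414 -0.0636] [-0.2387  6.8174 -0.4631] 0.00014191310022119633 3.461420559324324 [-0.5556  0.4831  0.2552  1.4487  0.1094  1.0062]
lid side 207 0.1446258402985363 0.1455652075968366
0.72 231 [[ 0.4771 -0.3181  0.1354]
 [ 0.4918 -0.2797  0.1705]
 [ 0.5242 -0.2692  0.205 ]]
poise_tab [(array([ 0.5107, -0.2911,  0.196 ]), 0.46)]
```

Call:
{"method": "carry_out", "body": {
  "increments": [0, -0.3, 0, -0.075, 0, 0, -0.3, 0, -0.075, 0, 0, -0.3, 0, -0.075, 0, 0, -0.3, 0, -0.075, 0, 0, -0.3, 0, -0.075, 0]
}}

```text
clock: 22.28
eef_pos: [0.5015, -0.2877, 0.1973]
tool_rot: [0.704, 0.706, 0.041, -0.064]
ft_force: [0.2, 6.2, -1.3]
grip_width: 0.0004
grasp_force: 3.3
```

Call:
{"method": "carry_out", "body": {
  "increments": [0, -0.3, 0, -0.075, 0, 0, -0.3, 0, -0.075, 0, 0, -0.3, 0, -0.075, 0, 0, -0.3, 0, -0.075, 0, 0, -0.3, 0, -0.075, 0]
}}

```text
clock: 22.9
eef_pos: [0.5016, -0.3031, 0.1987]
tool_rot: [0.704, 0.706, 0.041, -0.064]
ft_force: [0.7, 6.2, -2.8]
grip_width: 0.0003
grasp_force: 3.3
```

Call:
{"method": "carry_out", "body": {
  "increments": [0, -0.3, 0, -0.075, 0, 0, -0.3, 0, -0.075, 0, 0, -0.3, 0, -0.075, 0, 0, -0.3, 0, -0.075, 0, 0, 0, 0, 0, 0]
}}

```text
clock: 23.52
eef_pos: [0.5016, -0.3162, 0.1999]
tool_rot: [0.704, 0.706, 0.041, -0.063]
ft_force: [-0.6, 5.1, -1.7]
grip_width: 0.0004
grasp_force: 2.3
```

Run:
```python
from h import *
st(); p=lid("side")
```

```text
23.525 [ 0.5016 -0.3162  0.1999] [ 0.7042  0.706   0.0407 -0.0635] [-0.6063  5.1092 -1.7124] 0.00036660490014100224 2.2699088137596846 [-0.6144  0.534   0.3478  1.4965  0.1015  0.9481]
lid side 201 0.14544160299914133 0.1462680047535349
```

Call:
{"method": "carry_out", "body": {
  "increments": [0, -0.2, 0, -0.05, 0, 0, -0.2, 0, -0.05, 0, 0, -0.2, 0, -0.05, 0, 0, -0.2, 0, -0.05, 0, 0, 0, 0, 0, 0]
}}

```text
clock: 24.2
eef_pos: [0.5017, -0.3251, 0.201]
tool_rot: [0.704, 0.706, 0.04, -0.063]
ft_force: [-0.5, 5.3, -2.1]
grip_width: -0.0001
grasp_force: 2.2
```

Call:
{"method": "carry_out", "body": {
  "increments": [0, 0.5, 0, 0, 0, 0, 0, 0, 0, 0, 0, 0, 0, 0, 0, 0, 0, 0, 0, 0, 0, 0, 0, 0, 0]
}}

```text
clock: 24.82
eef_pos: [0.502, -0.3214, 0.2026]
tool_rot: [0.705, 0.706, 0.04, -0.061]
ft_force: [-0.2, 0.1, 0.2]
grip_width: -0.0001
grasp_force: 0.0
```

Run:
```python
from h import *
st(); p=lid("side"); q=lid("scene"); place(p,["poise_tab","pan"])
```

```text
24.825 [ 0.502  -0.3214  0.2026] [ 0.7046  0.7058  0.0399 -0.0612] [-0.2037  0.099   0.2031] -9.281721820666526e-05 0.0 [-0.6197  0.5366  0.3595  1.5018  0.0987  0.9441]
lid side 204 0.1446470613761171 0.14573557862363834
lid scene 142 0.14280109294708032 0.14407008673578622
poise_tab [(array([ 0.5101, -0.3455,  0.2045]), 0.58)]
pan [(array([0.4087, 0.0405, 0.0013]), 0.5), (array([ 0.5058, -0.0692,  0.0293]), 0.33)]
```

Call:
{"method": "carry_out", "body": {
  "increments": [0, -0.2, 0, -0.02, 0, 0, -0.2, 0, -0.02, 0, 0, -0.2, 0, -0.05, 0, 0, -0.2, 0, -0.05, 0, 0, -0.2, 0, -0.05, 0]
}}

```text
clock: 25.65
eef_pos: [0.502, -0.3293, 0.202]
tool_rot: [0.704, 0.706, 0.041, -0.063]
ft_force: [1.4, 5.1, -2.9]
grip_width: 0.0002
grasp_force: 2.7
```

Call:
{"method": "carry_out", "body": {
  "increments": [0, -0.1, 0, -0.02, 0, 0, 0, 0, 0, 0, 0, 0.5, 0, 0, 0, 0, 0, 0, 0, 0, 0, 0, 0, 0, 0]
}}

```text
clock: 26.28
eef_pos: [0.5022, -0.328, 0.2042]
tool_rot: [0.705, 0.706, 0.04, -0.06]
ft_force: [-0.6, -0.7, 0.7]
grip_width: 0.0002
grasp_force: 0.0
```

Run:
```python
from h import *
st(); p=lid("side"); q=lid("scene"); place(p,["poise_tab"]); lid("side")
```

```text
26.275 [ 0.5022 -0.328   0.2042] [ 0.7047  0.7058  0.0398 -0.0605] [-0.5791 -0.6872  0.7029] 0.00023899423185915738 0.0 [-0.6278  0.5438  0.376   1.5105  0.0974  0.9361]
lid side 203 0.14785459016532032 0.14881848734307862
lid scene 138 0.14694099919163572 0.14791856946109383
poise_tab [(array([ 0.5085, -0.3551,  0.1979]), 0.59)]
lid side 208 0.14892124978640064 0.15009147244430848
```

Call:
{"method": "carry_out", "body": {
  "increments": [0, 0.3, 0, 0, 0, 0, 0, 0, 0, 0, 0, 0, 0, 0, 0, 0, 0, 0, 0, 0, 0, 0, 0, 0, 0]
}}

```text
clock: 27.1
eef_pos: [0.5021, -0.3245, 0.2041]
tool_rot: [0.705, 0.706, 0.04, -0.061]
ft_force: [-1.1, -0.0, 0.4]
grip_width: -0.0004
grasp_force: 0.0
```

Run:
```python
from h import *
st(); p=lid("side"); q=lid("scene"); place(p,["poise_tab"]); lid("side")
```

```text
27.1 [ 0.5021 -0.3245  0.2041] [ 0.7046  0.7059  0.04   -0.0613] [-1.1369 -0.0367  0.3917] -0.00038599696416032487 0.0 [-0.6236  0.5404  0.3699  1.509   0.0985  0.94  ]
lid side 203 0.1508121836165328 0.15153490575580575
lid scene 137 0.14850200761828014 0.14965057315291772
poise_tab [(array([ 0.5079, -0.3519,  0.1967]), 0.68)]
lid side 199 0.1500624378198071 0.15124705096287105
```

Call:
{"method": "carry_out", "body": {
  "increments": [0, -0.1, 0.02, 0.7, 0, 0, -0.1, 0.02, 0.7, 0, 0, -0.2, 0, -0.03, 0, 0, -0.2, 0, -0.03, 0, 0, -0.2, 0, -0.03, 0]
}}

```text
clock: 27.92
eef_pos: [0.5023, -0.3308, 0.1902]
tool_rot: [0.705, 0.706, 0.04, -0.061]
ft_force: [-0.3, 0.7, 0.2]
grip_width: 0.0
grasp_force: 0.0
```

Call:
{"method": "carry_out", "body": {
  "increments": [0, -0.2, 0, -0.03, 0, 0, -0.1, 0, -0.01, 0, 0, 0, 0, 0, 0, 0, 0, 0, 0, 0, 0, 0, 0, 0, 0]
}}

```text
clock: 28.55
eef_pos: [0.5022, -0.3329, 0.1898]
tool_rot: [0.704, 0.706, 0.04, -0.062]
ft_force: [0.5, 4.6, -1.6]
grip_width: -0.0002
grasp_force: 2.1
```

Call:
{"method": "carry_out", "body": {
  "increments": [0, -0.14, 0, -0.02, 0, 0, -0.14, 0, -0.02, 0, 0, -0.12, 0, -0.02, 0, 0, 0, 0, 0, 0, 0, 0.7, 0, 0, 0]
}}

```text
clock: 29.18
eef_pos: [0.502, -0.332, 0.1912]
tool_rot: [0.705, 0.706, 0.039, -0.06]
ft_force: [-0.1, -1.1, 0.5]
grip_width: -0.0001
grasp_force: 0.0
```

Call:
{"method": "carry_out", "body": {
  "increments": [0, 0.3, 0, 0, 0, 0, 0, 0, 0, 0, 0, 0, 0, 0, 0, 0, 0, 0, 0, 0, 0, 0, 0, 0, 0]
}}

```text
clock: 29.8
eef_pos: [0.5021, -0.3278, 0.1914]
tool_rot: [0.705, 0.706, 0.04, -0.061]
ft_force: [-0.6, -0.3, -0.1]
grip_width: 0.0002
grasp_force: 0.0
```

Call:
{"method": "carry_out", "body": {
  "increments": [0, 0, 0, 0, 0, 0, 0, 0, 0, 0, 0, 0, 0, 0, 0, 0, 0, 0, 0, 0, 0, 0, 0, 0, 0]
}}

```text
clock: 30.42
eef_pos: [0.5022, -0.3277, 0.1914]
tool_rot: [0.705, 0.706, 0.04, -0.061]
ft_force: [0.4, -0.1, 1.2]
grip_width: -0.0002
grasp_force: 0.0
```

Run:
```python
from h import *
st(); p=lid("side"); q=lid("scene"); place(p,["poise_tab"]); lid("side"); lid("scene")
```

```text
30.425 [ 0.5022 -0.3277  0.1914] [ 0.7045  0.7059  0.04   -0.0613] [ 0.4466 -0.0612  1.2177] -0.00021839850377591513 0.0 [-0.6277  0.5491  0.3515  1.4823  0.0981  0.9358]
lid side 203 0.15641998228662135 0.15755667588345398
lid scene 134 0.15509193684284095 0.15603996544917928
poise_tab [(array([ 0.5089, -0.3613,  0.1866]), 0.45)]
lid side 203 0.15641654967239638 0.15744070850403577
lid scene 136 0.15494495955734194 0.15596356843917802
```

Call:
{"method": "carry_out", "body": {
  "increments": [0, 0.8, 0, -1, 0, 0, 0.6, 0, -2, 0, 0, 0.6, 0, -3, 0, 0, 0.6, 0, -3, 0, 0, 0.6, 0, -3, 0]
}}

```text
clock: 31.3
eef_pos: [0.5058, -0.3126, 0.3168]
tool_rot: [0.704, 0.706, 0.04, -0.061]
ft_force: [-0.2, -0.3, -0.1]
grip_width: -0.0001
grasp_force: 0.0
```

Call:
{"method": "carry_out", "body": {
  "increments": [0, 0, -5, 0, 0, 0, 0, -4, 0, 0, 0, 0, 0, 0, 0, 0, 0, 0, 0, 0, 0, 0, 0, 0, 0]
}}

```text
clock: 31.92
eef_pos: [0.4168, -0.3134, 0.3174]
tool_rot: [0.704, 0.706, 0.04, -0.061]
ft_force: [-0.3, -0.8, -1.0]
grip_width: -0.0
grasp_force: 0.0
```

Run:
```python
from h import *
st(); p=lid("side"); q=lid("scene"); place(p,["canister"]); place(q,["canister"])
cv2.imwrite("pics/k.png",np.hstack([cv2.resize(p["pixels"][120:240,280:420],(400,343),interpolation=cv2.INTER_CUBIC),cv2.resize(q["pixels"][150:270,280:420],(400,343))]))
lid("side"); st()
```

```text
31.925 [ 0.4168 -0.3134  0.3174] [ 0.7042  0.7062  0.0401 -0.0611] [-0.2801 -0.7709 -0.9547] -2.5441519025736238e-05 0.0 [-0.6973  0.365   0.3877  1.7088  0.0903  0.8654]
lid side 205 0.15608255956700579 0.15735791004002467
lid scene 137 0.1549499023310249 0.1560175086882993
canister [(array([ 0.5048, -0.0671,  0.0419]), 0.76)]
canister [(array([ 0.5018, -0.0684,  0.0424]), 0.73)]
lid side 208 0.15653451563822773 0.15749648519397527
32.175 [ 0.4163 -0.3134  0.317 ] [ 0.7043  0.7061  0.04   -0.0617] [-0.4549  0.4061 -0.7044] -1.797287045605233e-05 0.0 [-0.6978  0.365   0.3867  1.7088  0.0901  0.8653]
```

View pics/k.png

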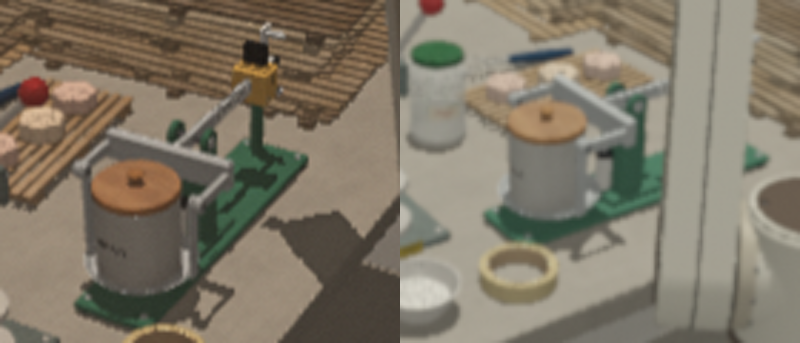

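The canister stands upright in the pan (lid at (137,188) in the left crop). The poise sits far out at (256,80), the arm is clear of everything, and the lid has risen 12.0 of the 12.5 mm expected at level, unchanged between looks. The tilt is therefore about -0.004 rad, and I'm handing in.

```bash
python3 -c "
from workcell import bot
print(bot.job_done())"
```

```text
the job is handed in; nothing more can be done
None
```

The canister stands let go in the pan and the beam floats level and still, with an estimated tilt of about -0.004 rad worked out from how far the lid rose (I did not see the tip at the red mark); the job was handed in at about 32 s and returned no verdict.

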